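# Sort heater tubes to their hot-air gun trays

## Task

Four hot-air guns have been stripped, one to a tray, and their steel heater tubes have got mixed up on the bench. Put each open tube back in the tray whose green shroud it belongs in (narrowest tube with narrowest shroud, and so on up to the widest), standing upright in the middle of that tray's dark rubber pad. Leave the two solid steel slugs where they stand.

Things in the scene. Friction and masses are not known exactly. Their poses are not given: they have to be found in the camera images.
- tube_xs: the narrowest of four plain steel tubes, open right through, standing upright on the bench: 28 mm outer diameter, wall 4 mm, 50 mm tall. Origin at the centre of its underside, z up along its axis.
- tube_s: the second narrowest of four plain steel tubes, open right through, standing upright on the bench: 38 mm outer diameter, wall 4 mm, 50 mm tall. Origin at the centre of its underside, z up along its axis.
- tube_m: the second widest of four plain steel tubes, open right through, standing upright on the bench: 48 mm outer diameter, wall 4 mm, 50 mm tall. Origin at the centre of its underside, z up along its axis.
- tube_l: the widest of four plain steel tubes, open right through, standing upright on the bench: 60 mm outer diameter, wall 4 mm, 50 mm tall. Origin at the centre of its underside, z up along its axis.
- slug_s: solid steel slug with a closed flat top, 38 mm diameter, 50 mm tall, standing on the bench; not part of the job. Origin at the centre of its underside.
- slug_m: solid steel slug with a closed flat top, 48 mm diameter, 50 mm tall, standing on the bench; not part of the job. Origin at the centre of its underside.
- tray_xs: off-white tray fixed to the bench, rim 9 mm high, with the narrowest of four green shrouds (fixed upright cup, bore 34, outside 42, top 49 mm above the bench) beside a dark rubber pad, 70 mm square, top 6 mm above the bench. Origin on the bench under the pad's middle; x points to the shroud, whose axis is at x = 85 mm; tray spans x -42 to 132, y -48 to 48 mm.
- tray_s: off-white tray fixed to the bench, rim 9 mm high, with the second narrowest of four green shrouds (fixed upright cup, bore 44, outside 52, top 49 mm above the bench) beside a dark rubber pad, 70 mm square, top 6 mm above the bench. Origin on the bench under the pad's middle; x points to the shroud, whose axis is at x = 85 mm; tray spans x -42 to 132, y -48 to 48 mm.
- tray_m: off-white tray fixed to the bench, rim 9 mm high, with the second widest of four green shrouds (fixed upright cup, bore 54, outside 62, top 49 mm above the bench) beside a dark rubber pad, 70 mm square, top 6 mm above the bench. Origin on the bench under the pad's middle; x points to the shroud, whose axis is at x = 85 mm; tray spans x -42 to 132, y -48 to 48 mm.
- tray_l: off-white tray fixed to the bench, rim 9 mm high, with the widest of four green shrouds (fixed upright cup, bore 66, outside 74, top 49 mm above the bench) beside a dark rubber pad, 70 mm square, top 6 mm above the bench. Origin on the bench under the pad's middle; x points to the shroud, whose axis is at x = 85 mm; tray spans x -42 to 132, y -48 to 48 mm.
Things that resemble listed ones, but are neither listed nor needed, are in the scene too. What is shaped like the tube_s but yellow is not meant.

How it is judged:
At the end, for the whole second after the job is handed in: Each of the four tubes stands upright (within 0.1 rad) on the rubber pad of the tray with the shroud of its own size rank, its axis within 12 mm of the pad's middle, at rest (horizontal distance between tube_xs and tray_xs below 0.012 m and angle between the z axis of tube_xs and the z axis of tray_xs, either way round below 0.1 rad and linear speed of each of tube_xs, tube_s, tube_m, tube_l below 0.02 m/s and (z of tube_xs in the frame of tray_xs between 0.003 and 0.009 m or (z of tube_xs in the frame of tray_xs between 0.053 and 0.059 m and angle between tube_xs's own z axis and vertical above 3 rad)) and horizontal distance between tube_s and tray_s below 0.012 m and angle between the z axis of tube_s and the z axis of tray_s, either way round below 0.1 rad and (z of tube_s in the frame of tray_s between 0.003 and 0.009 m or (z of tube_s in the frame of tray_s between 0.053 and 0.059 m and angle between tube_s's own z axis and vertical above 3 rad)) and horizontal distance between tube_m and tray_m below 0.012 m and angle between the z axis of tube_m and the z axis of tray_m, either way round below 0.1 rad and (z of tube_m in the frame of tray_m between 0.003 and 0.009 m or (z of tube_m in the frame of tray_m between 0.053 and 0.059 m and angle between tube_m's own z axis and vertical above 3 rad)) and horizontal distance between tube_l and tray_l below 0.012 m and angle between the z axis of tube_l and the z axis of tray_l, either way round below 0.1 rad and (z of tube_l in the frame of tray_l between 0.003 and 0.009 m or (z of tube_l in the frame of tray_l between 0.053 and 0.059 m and angle between tube_l's own z axis and vertical above 3 rad))); the robot touches nothing.
It fails at once if a solid slug is shifted by more than 15 mm or tipped (distance of slug_s from where it was at the start of the episode above 0.015 m or angle between slug_s's own z axis and vertical above 0.2 rad).
It fails at once if a solid slug is shifted by more than 15 mm or tipped (distance of slug_m from where it was at the start of the episode above 0.015 m or angle between slug_m's own z axis and vertical above 0.2 rad).
It also fails if it takes over 112 s, if anything falls off the work surface, if the arm or the gripper's body presses on something with over 40 N, if the wrist force passes 120 N, or if a joint passes its speed limit or range.

## Robot

A 7-joint arm with a two-finger parallel gripper is mounted at the origin on the work surface. World frame = base frame: x ahead of the robot, y to its left, z up, the work surface at z = 0. Lengths are in m, angles in rad, forces in N, time in s.
With the tool pointing down it reaches from about 0.425 to 1.025 m from the base axis. Payload 9.4 kg.
Tool frame: the origin (TCP) lies midway between the tips of the shut fingers; the grasp point (between the pads) lies 19 mm behind it; z points along the fingers, y is the line along which they close (so a half turn about z gives the same grasp; the last joint's range is limited). The gripper opens to 85 mm and grips with 20 to 120 N. Pads are 22 mm wide; open, the fingers measure 114 mm over their backs; the gripper's body (76 mm by 85 mm) begins 54 mm behind the grasp point. The pads swing forward as they close: fully open they stand 13 mm farther back than shut.
Start: joints at [1.028, 0.599, -0.003, 1.599, 0.002, 0.943, -0.08], TCP at [0.326, -0.648, 0.231] pointing down, gripper open.
Joint ranges: [-2.57, 2.57], [-0.35, 1.97], [-1.29, 1.29], [0.11, 2.56], [-1.05, 4.19], [0.11, 1.86], [-2.63, 2.63]. Speed limits (rad/s): [2.22, 2.22, 3.01, 3.01, 3.14, 3.14, 3.14].

## Interface

Orientations are given as [roll, pitch, yaw] about the fixed x, y, z axes, in that order (R = Rz(yaw) Ry(pitch) Rx(roll)).
In Python, from station import * gives the robot as it stands.
- The arm moves only by the tool apply_moves, never from a script. Its argument "series" is a list of rows, each a list of 6 numbers: the shift along the world's x, y, z in mm, then the turn, a rotation vector about the world's x, y, z in degrees. A call has 1 to 5 rows; each row is the pose to reach, as a shift and turn from the pose commanded when the call began; what a row does not reach only later rows make up. A row lasts 1/12 s, in which the tool goes at most 41.7 mm and 7.16 degrees, less where a joint would pass 70% of its speed; a pose out of reach is approached as far as the arm can. A call with a gripper value outside its range is refused whole. "grip" is the finger opening in mm, from 0 to 85.4, set as the call begins (left out, the last holds). The fingers move at their own pace and stop on an object; the grip force is fixed at half the most. Time passes only in rows, so rows that repeat a pose let the fingers close. It gives the time, the measured TCP pose, the force, the opening and the grip force at its end, in the units of the state.
- state(): the state, without advancing time (a new reading comes with each control period).
- get_image(name): name is "scene" or "side" or "wrist"; returns the picture (384x512x3 uint8, red, green, blue); there is no depth.
- camera_info(name): a dict with "fov_y" (degrees; the focal length in pixels is half the picture's height over the tangent of half this angle, whatever the lens; pixels are square), "cx", "cy" (the principal point, pixels), "R" (3x3) and "t" (3): a world point X has camera coordinates R X + t; the wrist camera has in their place "hand_eye" (4x4, takes a point from camera to tool coordinates, whose origin is the TCP and whose axes are the flange's). Camera axes: x right, y down, z forward; pixel columns grow to the right and rows downward; lengths in m; the calibration is good to about 2 mm. A picture is of the moment at which its call begins: read the wrist's pose just before it. camera_info takes no time and is no camera call.
- close_job(): hands the job in; it is judged then, once.
The state is a dict: "clock": time; "qpos": joint angles; "joint_velocities": joint speeds; "effort": joint torques, N m; "ee_pos": TCP position; "tcp_rot": TCP orientation; "ft_force": force on the tool from outside, world axes, zero at the start; "ft_torque": the same for the moment, N m; "opening": finger opening in m; "grasp_force": force on a finger pad.
Only numpy, scipy, OpenCV 4.12 (cv2) and the standard library are available. Lean on these libraries where they do the work, as an engineer would, in place of code of your own. Each camera call takes 0.05 s, during which the arm holds its last target. There are 200 camera calls.

## Working session

There is one attempt and no reset: what is moved stays moved. The work goes in short steps, Python scripts to look and compute and a tool call to move; the robot and the scene stay as the last step left them, time stands still between calls to the robot, and variables do not carry over. Pictures are saved under pics/ and viewed, at most 14 in all, crops included, and the job is handed in when it is done.

Besides the shell and the picture viewer there is one more tool, called after "Request:" as name(argument=value, ...), one argument or row to a line, values as JSON. apply_moves: Moves the arm, as the interface text tells. Its arguments: {"type":"object","properties":{"series":{"type":"array"},"grip":{"type":"number"}},"required":["series"]}

```bash
mkdir -p pics; ls; python3 - <<'E'
from station import *
import cv2
print(state())
for n in ("scene","side","wrist"):
    print(n,camera_info(n)); cv2.imwrite(f"pics/{n}0.png",get_image(n)[:,:,::-1])
a=[cv2.imread(f"pics/{n}0.png") for n in("scene","side")]
for n,i in zip(("a","b"),a): cv2.imwrite(f"pics/{n}.png",cv2.resize(i,(800,600),interpolation=cv2.INTER_CUBIC))
E
```

```text
pics
{'clock': 0.0, 'qpos': array([ 1.0282846 ,  0.60012745, -0.00252489,  1.60013667,  0.00177938,
        0.94291544, -0.07980197]), 'joint_velocities': array([ 0.00054599, -0.00196738,  0.00049321,  0.00078749, -0.00047268,
        0.00062733,  0.00019354]), 'effort': array([-5.84915124e-04, -7.76457882e+01,  1.56453364e+00, -2.58015454e+01,
        1.23150580e-02,  8.94355268e-03,  9.03238060e-06]), 'ee_pos': array([ 0.32539533, -0.64733715,  0.23041312]), 'tcp_rot': array([-3.14001400e+00,  1.38712322e-04,  4.65841097e-01]), 'ft_force': array([ 0.17854132, -0.00971973,  0.13662919]), 'ft_torque': array([-0.05175711,  0.00069171,  0.04470175]), 'grasp_force': 0.0, 'opening': 0.08542478915459238}
scene {'fov_y': 48.21583538931778, 'cx': 259.66570496748017, 'cy': 198.0945002358401, 'R': array([[-0.21618998,  0.97634823,  0.00245424],
       [ 0.7698398 ,  0.17200838, -0.61462167],
       [-0.60050693, -0.13098567, -0.78881822]]), 't': array([ 0.12756225, -0.40099761,  1.35431232])}
side {'fov_y': 51.90562723032529, 'cx': 258.16552053229464, 'cy': 191.94458839092445, 'R': array([[ 0.87127007, -0.49068617,  0.01074965],
       [-0.29792455, -0.54615119, -0.78291752],
       [ 0.39003774,  0.67893002, -0.62203263]]), 't': array([-0.47425071,  0.19692758,  0.67312415])}
wrist {'fov_y': 69.2693405636941, 'cx': 257.14760970106096, 'cy': 196.10661853771, 'hand_eye': array([[ 2.53656517e-04, -9.64605508e-01, -2.63697078e-01,
         6.61900618e-02],
       [ 9.99999751e-01,  7.10707098e-05,  7.01946558e-04,
        -4.32446656e-04],
       [-6.58360378e-04, -2.63697190e-01,  9.64605286e-01,
        -1.42404734e-01],
       [ 0.00000000e+00,  0.00000000e+00,  0.00000000e+00,
         1.00000000e+00]])}
```

View pics/a.png

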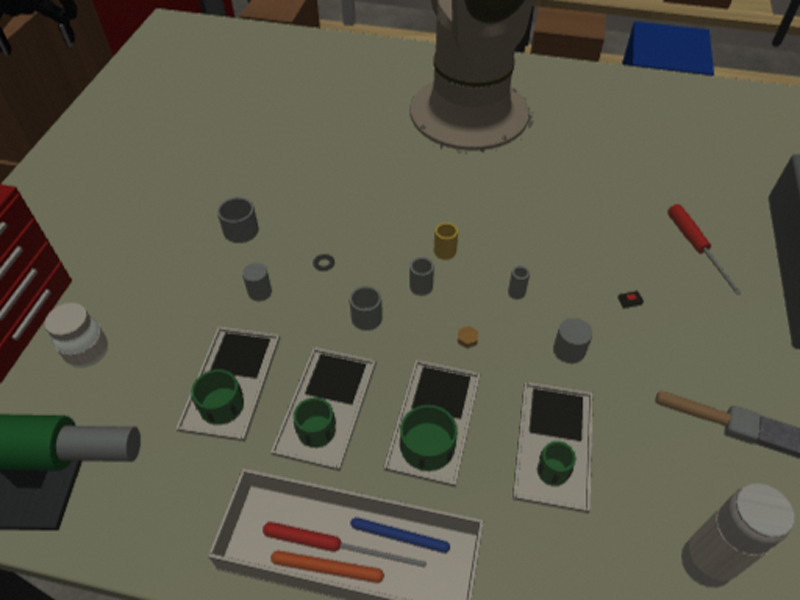

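View pics/b.png

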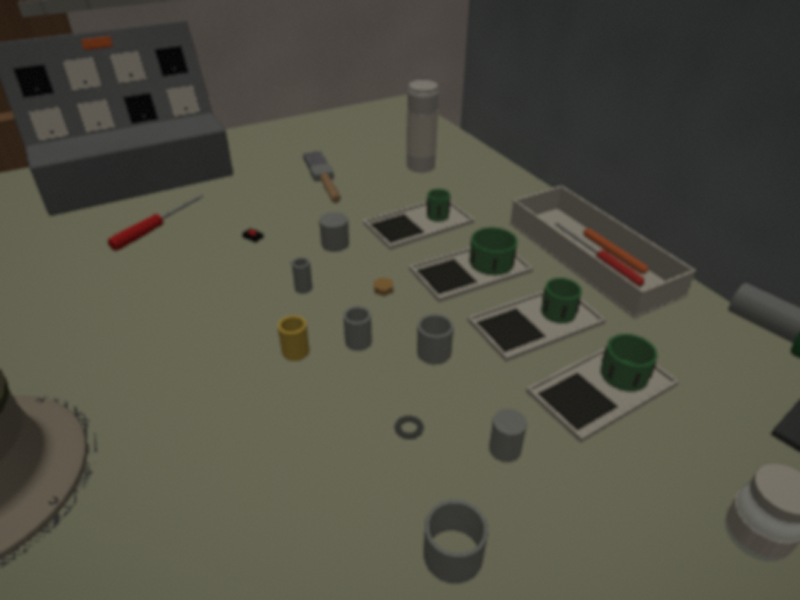

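The scene view shows the open tubes at about (238,219) l, (366,307) m, (421,275) s and (518,281) xs. The slugs are at (257,281) and (572,340). The trays, left to right by shroud, are m, s, l, xs. Next I'll enlarge the crops to measure.

```bash
cat > h.py <<'E'
from station import *
import cv2, numpy as np
def cam(n):
    c=camera_info(n); f=192/np.tan(np.radians(c["fov_y"]/2)); return c,f
def hit(n,u,v,z,pose=None):
    c,f=cam(n); d=np.array([(u-c["cx"])/f,(v-c["cy"])/f,1])
    if n=="wrist":
        from scipy.spatial.transform import Rotation as Ro
        p,r=pose; M=Ro.from_euler("xyz",r).as_matrix(); H=c["hand_eye"]
        o=p+M@H[:3,3]; d=M@H[:3,:3]@d
    else: o=-c["R"].T@c["t"]; d=c["R"].T@d
    return o+d*(z-o[2])/d[2]
E
python3 - <<'E'
import cv2,numpy as np
def crop(n,o,x0,x1,y0,y1,k):
    i=cv2.imread(f"pics/{n}0.png")[y0:y1,x0:x1]
    i=cv2.convertScaleAbs(cv2.resize(i,None,fx=k,fy=k,interpolation=cv2.INTER_CUBIC),alpha=1.5)
    cv2.imwrite(f"pics/{o}.png",i)
crop("scene","c1",130,390,120,240,3)
crop("side","c2",170,350,125,375,2.4)
from h import *
for n in("scene","side"):
    i=cv2.imread(f"pics/{n}0.png"); m=(i.max(2)<45).astype(np.uint8)
    k,l,s,c=cv2.connectedComponentsWithStats(m)
    for j in range(1,k):
        if 200<s[j,4]<2500:
            cn=cv2.findContours((l==j).astype(np.uint8),0,1)[0][0]; b=cv2.approxPolyDP(cn,6,True)[:,0]
            print(n,s[j],c[j].round(1),hit(n,*c[j],.006).round(4),[tuple((1000*hit(n,*p,.006)[:2]).round().astype(int)) for p in b])
E
```

```text
scene [104   0  45  10 341] [128.7   3.6] [-0.2606 -0.6873  0.006 ] [(np.int64(-265), np.int64(-788)), (np.int64(-240), np.int64(-603)), (np.int64(-301), np.int64(-631))]
scene [297   0  39  16 452] [314.7   6. ] [-0.3962 -0.0098  0.006 ] [(np.int64(-425), np.int64(-81)), (np.int64(-330), np.int64(-14)), (np.int64(-449), np.int64(60))]
scene [341  21  45  18 576] [362.5  29.2] [-0.2766  0.1746  0.006 ] [(np.int64(-236), np.int64(104)), (np.int64(-236), np.int64(243)), (np.int64(-315), np.int64(250)), (np.int64(-314), np.int64(100))]
scene [278  40  51  17 225] [303.   50.5] [-0.1038 -0.0076  0.006 ] [(np.int64(-146), np.int64(-100)), (np.int64(-73), np.int64(-3)), (np.int64(-166), np.int64(68)), (np.int64(-92), np.int64(-22))]
scene [ 493  102   19  121 1382] [504.5 155.3] [0.2505 0.5811 0.006 ] [(np.int64(24), np.int64(613)), (np.int64(169), np.int64(561)), (np.int64(470), np.int64(569))]
scene [  0 126  21  37 351] [  8.7 142.1] [ 0.4897 -0.7103  0.006 ] [(np.int64(431), np.int64(-734)), (np.int64(488), np.int64(-738)), (np.int64(559), np.int64(-691)), (np.int64(469), np.int64(-689
[... 3937 characters left out ...]
34 0.006 ] [(np.int64(687), np.int64(35)), (np.int64(689), np.int64(92)), (np.int64(629), np.int64(95)), (np.int64(627), np.int64(36))]
side [308 199  39  25 543] [326.6 210.8] [ 0.6677 -0.0883  0.006 ] [(np.int64(699), np.int64(-59)), (np.int64(641), np.int64(-55)), (np.int64(637), np.int64(-116)), (np.int64(699), np.int64(-117))]
side [346 240  47  34 821] [369.3 256.2] [ 0.659  -0.2361  0.006 ] [(np.int64(687), np.int64(-201)), (np.int64(626), np.int64(-206)), (np.int64(632), np.int64(-269)), (np.int64(693), np.int64(-263))]
side [495 258  17  31 277] [505.6 274.3] [ 0.8514 -0.3933  0.006 ] [(np.int64(898), np.int64(-373)), (np.int64(830), np.int64(-386)), (np.int64(831), np.int64(-418))]
```

View pics/c1.png

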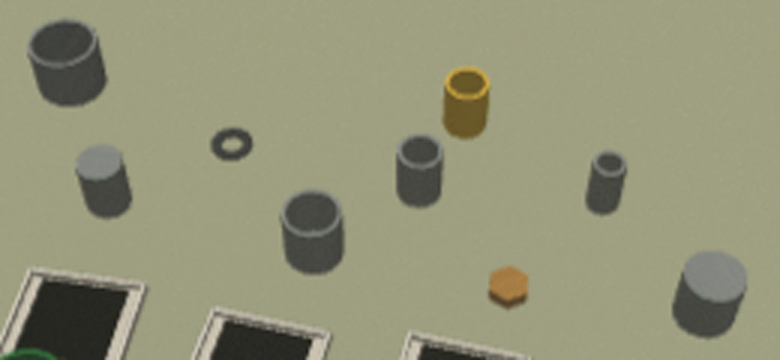

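View pics/c2.png

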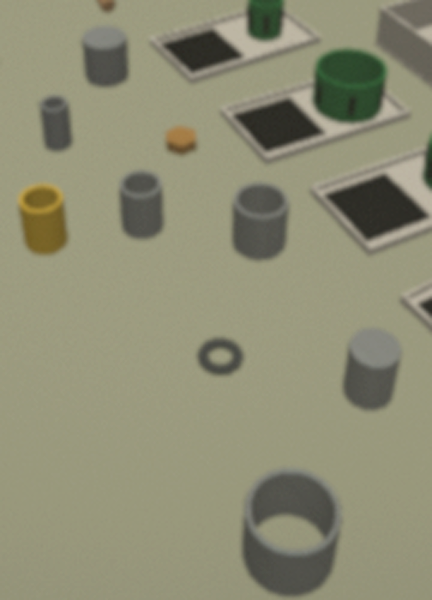

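```bash
python3 - <<'E'
from h import *
S=dict(l=(63,43),s=(420,151),m=(312,213),xs=(608,163),slugA=(100,160),slugB=(714,277),yel=(467,83))
D=dict(l=(292,513),s=(141,184),m=(260,200),xs=(54,104),slugA=(373,349),slugB=(105,41),yel=(42,198))
for k in S:
    u,v=S[k];a=hit("scene",(u+.5)/3-.5+130,(v+.5)/3-.5+120,.05)
    u,v=D[k];b=hit("side",(u+.5)/2.4-.5+170,(v+.5)/2.4-.5+125,.05)
    print(k,(1000*a[:2]).round(1),(1000*b[:2]).round(1),(500*(a+b)[:2]).round(1))
E
```

```text
l [ 419.  -325.8] [ 413.6 -330.4] [ 416.3 -328.1]
s [473.4  -1.3] [470.5  -3.8] [471.9  -2.5]
m [554.1 -69.6] [550.1 -71.6] [552.1 -70.6]
xs [453.3 147.1] [449.7 145.2] [451.5 146.2]
slugA [ 538.4 -247.9] [ 535.4 -250.3] [ 536.9 -249.1]
slugB [548.1 236.7] [541.2 228.4] [544.6 232.5]
yel [390.4  21.7] [388.3  19.9] [389.3  20.8]
```

Request:
apply_moves(
  series=[
    [10,37,-8,0,0,-6],
    [20,74,-16,0,0,-12],
    [30,111,-24,0,0,-18],
    [40,148,-32,0,0,-24],
    [50,185,-40,0,0,-26.7],
  ],
  grip=85,
)

```text
clock: 0.57
ee_pos: [0.3756, -0.461, 0.1908]
tcp_rot: [-3.141, 0.0, -0.007]
ft_force: [1.0, 0.2, -0.2]
opening: 0.0847
grasp_force: 0.0
```

Request:
apply_moves(
  series=[
    [10,35,-8,0,0,0],
    [20,70,-16,0,0,0],
    [30,105,-24,0,0,0],
    [40,135,-31,0,0,0],
    [40,135,-31,0,0,0],
  ],
)

```text
clock: 0.98
ee_pos: [0.4173, -0.3208, 0.1589]
tcp_rot: [-3.137, 0.002, 0.007]
ft_force: [-0.3, 0.5, 0.4]
opening: 0.0847
grasp_force: 0.0
```

Request:
apply_moves(
  series=[
    [0,0,0,0,0,0],
    [0,0,0,0,0,0],
  ],
)

```text
clock: 1.15
ee_pos: [0.4157, -0.3282, 0.1604]
tcp_rot: [3.141, 0.0, 0.0]
ft_force: [0.4, 0.0, 0.1]
opening: 0.085
grasp_force: 0.0
```

```bash
cat >> h.py <<'E'
def wshot(name):
    s=state(); i=get_image("wrist"); cv2.imwrite(f"pics/{name}.png",cv2.convertScaleAbs(i[:,:,::-1],alpha=1.5))
    np.save(f"pics/{name}.npy",np.r_[s["ee_pos"],s["tcp_rot"]]); print(s["clock"],s["ee_pos"].round(4),s["tcp_rot"].round(4))
def whit(name,u,v,z):
    a=np.load(f"pics/{name}.npy"); return hit("wrist",u,v,z,(a[:3],a[3:]))
E
python3 -c "
from h import *
wshot('w1')"
```

```text
1.15 [ 0.4157 -0.3282  0.1604] [3.1411e+00 0.0000e+00 1.0000e-04]
```

View pics/w1.png

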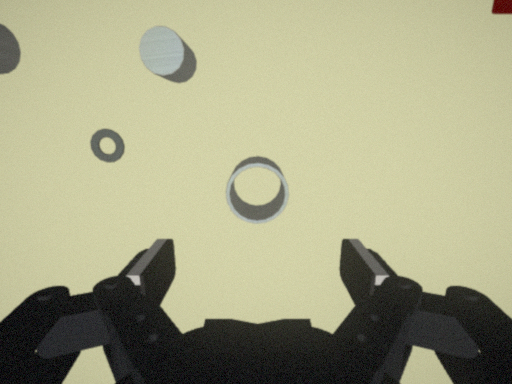

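The wrist view shows tube_l's rim centred at (257,192) and slug A's top at (161,50).

```bash
python3 -c "
from h import *
print(whit('w1',256.7,192.5,.05),whit('w1',161,50,.05))"
```

```text
[ 0.41623887 -0.32787286  0.05      ] [ 0.53753817 -0.24900933  0.05      ]
```

Request:
apply_moves(
  series=[
    [0,0,-40,0,0,0],
    [0,0,-80,0,0,0],
    [0,0,-115,0,0,0],
    [0,0,-140,0,0,0],
    [0,0,-150,0,0,0],
  ],
)

```text
clock: 1.62
ee_pos: [0.4139, -0.3286, 0.0072]
tcp_rot: [-3.14, 0.003, -0.002]
ft_force: [-0.2, -0.2, 0.3]
opening: 0.0851
grasp_force: 0.0
```

Request:
apply_moves(
  series=[
    [0,0,0,0,0,0],
    [0,0,0,0,0,0],
    [0,0,0,0,0,0],
    [0,0,0,0,0,0],
    [0,0,0,0,0,0],
  ],
  grip=45,
)

```text
clock: 2.03
ee_pos: [0.4162, -0.3283, 0.0117]
tcp_rot: [3.14, -0.002, -0.0]
ft_force: [-0.0, 1.0, -3.2]
opening: 0.0593
grasp_force: 64.8
```

Request:
apply_moves(
  series=[
    [0,0,0,0,0,0],
    [0,0,0,0,0,0],
    [0,0,0,0,0,0],
  ],
)

```text
clock: 2.28
ee_pos: [0.4163, -0.3282, 0.0114]
tcp_rot: [3.14, -0.002, -0.0]
ft_force: [-0.1, 0.7, 7.9]
opening: 0.0594
grasp_force: 65.7
```

Request:
apply_moves(
  series=[
    [0,0,20,0,0,0],
    [0,0,50,0,0,0],
    [0,0,85,0,0,0],
    [0,0,120,0,0,0],
    [10,16,140,0,0,0],
  ],
)

```text
clock: 2.7
ee_pos: [0.4243, -0.315, 0.1539]
tcp_rot: [3.138, -0.002, -0.005]
ft_force: [0.2, -1.0, -3.1]
opening: 0.0593
grasp_force: 66.0
```

Request:
apply_moves(
  series=[
    [20,33,0,0,0,0],
    [40,66,0,0,0,0],
    [60,99,0,0,0,0],
    [80,132,0,0,0,0],
    [100,165,0,0,0,0],
  ],
)

```text
clock: 3.12
ee_pos: [0.5261, -0.1449, 0.1507]
tcp_rot: [-3.142, -0.0, -0.0]
ft_force: [1.4, -1.1, -2.2]
opening: 0.0593
grasp_force: 66.0
```

Request:
apply_moves(
  series=[
    [20,33,0,0,0,0],
    [40,66,0,0,0,0],
    [60,99,0,0,0,0],
    [80,132,0,0,0,0],
    [100,165,0,0,0,0],
  ],
)

```text
clock: 3.53
ee_pos: [0.626, 0.0203, 0.1505]
tcp_rot: [-3.142, 0.0, 0.0]
ft_force: [0.4, 0.3, -1.6]
opening: 0.0593
grasp_force: 66.0
```

Request:
apply_moves(
  series=[
    [18,28,0,0,0,0],
    [31,47,-20,0,0,0],
    [31,47,-50,0,0,0],
    [31,47,-70,0,0,0],
    [31,47,-80,0,0,0],
  ],
)

```text
clock: 3.95
ee_pos: [0.6549, 0.066, 0.0675]
tcp_rot: [3.141, 0.004, 0.001]
ft_force: [-0.9, -0.4, -2.3]
opening: 0.0594
grasp_force: 65.9
```

Request:
apply_moves(
  series=[
    [0,0,0,0,0,0],
    [0,0,0,0,0,0],
  ],
)

```text
clock: 4.12
ee_pos: [0.6565, 0.0648, 0.0705]
tcp_rot: [3.141, 0.001, -0.001]
ft_force: [0.3, 0.8, -2.4]
opening: 0.0592
grasp_force: 66.0
```

```bash
python3 -c "
from h import *
wshot('w2')"
```

```text
4.1167 [0.6565 0.0648 0.0705] [ 3.1413e+00  7.0000e-04 -8.0000e-04]
```

View pics/w2.png

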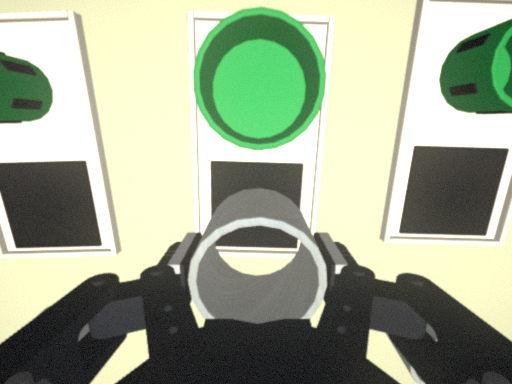

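The held tube covers the centre of the wrist view. Pad l's far edge runs from (214,161) to (302,162), and pads xs and s are visible at left and right.

```bash
python3 -c "
from h import *
for p in [(214,161),(302,162),(298,247),(0,163),(92,161),(101,246),(7,248),(414,146),(509,150),(499,236),(402,232)]: print(p,(1000*whit('w2',*p,.006)[:2]).round(1))"
```

```text
(214, 161) [693.2  96.9]
(302, 162) [692.4  31.3]
(298, 247) [623.1  31.6]
(0, 163) [691.8 256.8]
(92, 161) [693.2 187.9]
(101, 246) [624.1 191.5]
(7, 248) [622.4 268.1]
(414, 146) [704.1 -50.6]
(509, 150) [ 701.2 -121.2]
(499, 236) [ 632.6 -129.6]
(402, 232) [636.1 -51.1]
```

Request:
apply_moves(
  series=[
    [1,0,-20,0,0,0],
    [1,0,-38,0,0,0],
    [1,0,-48,0,0,0],
    [1,0,-51,0,0,0],
    [1,0,-52,0,0,0],
  ],
)

```text
clock: 4.58
ee_pos: [0.6578, 0.065, 0.0187]
tcp_rot: [-3.142, -0.0, -0.001]
ft_force: [-0.4, -0.4, -2.3]
opening: 0.0594
grasp_force: 65.9
```

Request:
apply_moves(
  series=[
    [0,0,0,0,0,0],
    [0,0,0,0,0,0],
    [0,0,0,0,0,0],
  ],
)

```text
clock: 4.83
ee_pos: [0.6582, 0.0653, 0.0193]
tcp_rot: [-3.141, -0.001, -0.0]
ft_force: [-0.5, 0.2, -3.1]
opening: 0.0597
grasp_force: 66.0
```

Request:
apply_moves(
  series=[
    [0,0,0,0,0,0],
    [0,0,0,0,0,0],
    [0,0,0,0,0,0],
    [0,0,0,0,0,0],
    [0,0,0,0,0,0],
  ],
  grip=85,
)

```text
clock: 5.25
ee_pos: [0.6577, 0.0653, 0.0185]
tcp_rot: [-3.142, -0.0, -0.0]
ft_force: [-0.6, -0.2, -0.4]
opening: 0.0851
grasp_force: 0.0
```

Request:
apply_moves(
  series=[
    [0,0,15,0,0,0],
    [0,0,45,0,0,0],
    [0,0,80,0,0,0],
    [0,0,115,0,0,0],
    [0,0,142,0,0,0],
  ],
)

```text
clock: 5.67
ee_pos: [0.658, 0.0651, 0.1629]
tcp_rot: [-3.141, -0.002, -0.0]
ft_force: [0.4, 0.6, 0.1]
opening: 0.0854
grasp_force: 0.0
```

Request:
apply_moves(
  series=[
    [0,0,0,0,0,0],
    [0,0,0,0,0,0],
  ],
)

```text
clock: 5.83
ee_pos: [0.6585, 0.0654, 0.1622]
tcp_rot: [-3.141, -0.003, -0.0]
ft_force: [-1.0, 0.3, -1.2]
opening: 0.0851
grasp_force: 0.0
```

```bash
python3 -c "
from h import *
wshot('w3')"
```

```text
5.8333 [0.6585 0.0654 0.1622] [-3.1409e+00 -3.5000e-03 -2.0000e-04]
```

View pics/w3.png

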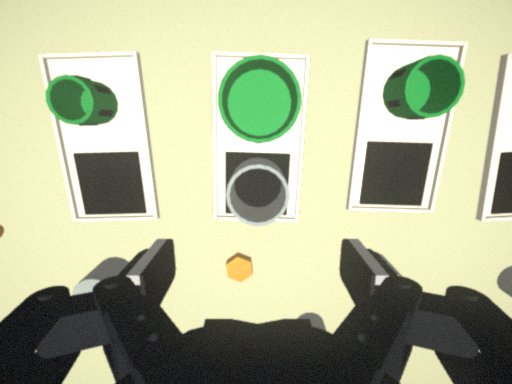

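Tube_l stands centred on pad l, with its rim at (258,194). The xs pad is centred near (111,184) and the s pad near (396,174). Next is tube_s.

```bash
python3 -c "
from h import *
for p,z in [((258,194),.056),((111,183.5),.006),((395.5,173.75),.006)]: print(p,(1000*whit('w3',*p,z)[:2]).round(1))"
```

```text
(258, 194) [659.1  64.7]
(111, 183.5) [657.9 226.2]
(395.5, 173.75) [668.8 -85.3]
```

Request:
apply_moves(
  series=[
    [-37,-13.5,0,0,0,0],
    [-74,-27,0,0,0,0],
    [-111,-40.5,0,0,0,0],
    [-148,-54,0,0,0,0],
    [-186,-67.5,0,0,0,0],
  ],
)

```text
clock: 6.3
ee_pos: [0.4689, -0.0028, 0.159]
tcp_rot: [3.141, 0.003, 0.0]
ft_force: [0.3, -0.2, 0.8]
opening: 0.0854
grasp_force: 0.0
```

Request:
apply_moves(
  series=[
    [0,0,0,0,0,0],
    [0,0,-30,0,0,0],
    [0,0,-70,0,0,0],
    [0,0,-90,0,0,0],
    [0,0,-90,0,0,0],
  ],
)

```text
clock: 6.72
ee_pos: [0.4692, -0.0023, 0.0661]
tcp_rot: [3.141, 0.008, -0.0]
ft_force: [-0.6, -0.5, -0.8]
opening: 0.0848
grasp_force: 0.0
```

Request:
apply_moves(
  series=[
    [0,0,-15,0,0,0],
    [0,0,-35,0,0,0],
    [0,0,-52,0,0,0],
    [0,0,-60,0,0,0],
    [0,0,-60,0,0,0],
  ],
)

```text
clock: 7.13
ee_pos: [0.471, -0.0023, 0.0092]
tcp_rot: [3.141, 0.003, -0.0]
ft_force: [-0.2, -0.4, -0.3]
opening: 0.0848
grasp_force: 0.0
```

Request:
apply_moves(
  series=[
    [0,0,0,0,0,0],
    [0,0,0,0,0,0],
    [0,0,0,0,0,0],
    [0,0,0,0,0,0],
    [0,0,0,0,0,0],
  ],
  grip=25,
)

```text
clock: 7.55
ee_pos: [0.4721, -0.0022, 0.0114]
tcp_rot: [-3.141, -0.002, 0.0]
ft_force: [0.2, 0.1, 9.4]
opening: 0.0378
grasp_force: 58.7
```

Request:
apply_moves(
  series=[
    [0,0,0,0,0,0],
    [0,0,0,0,0,0],
    [0,0,0,0,0,0],
    [0,0,0,0,0,0],
    [0,0,0,0,0,0],
  ],
)

```text
clock: 7.97
ee_pos: [0.4721, -0.0022, 0.0114]
tcp_rot: [-3.141, -0.002, 0.0]
ft_force: [-0.7, 1.0, 10.7]
opening: 0.0377
grasp_force: 58.7
```

Request:
apply_moves(
  series=[
    [0,0,20,0,0,0],
    [0,0,50,0,0,0],
    [0,0,85,0,0,0],
    [0,0,120,0,0,0],
    [10,-4,140,0,0,0],
  ],
)

```text
clock: 8.38
ee_pos: [0.4801, -0.0059, 0.1536]
tcp_rot: [-3.141, -0.001, 0.0]
ft_force: [-0.1, 0.9, -2.1]
opening: 0.0375
grasp_force: 60.6
```

Request:
apply_moves(
  series=[
    [35,-15,0,0,0,0],
    [70,-30,0,0,0,0],
    [105,-45,0,0,0,0],
    [140,-60,0,0,0,0],
    [170,-73,0,0,0,0],
  ],
)

```text
clock: 8.8
ee_pos: [0.6535, -0.0804, 0.1511]
tcp_rot: [3.141, -0.001, -0.0]
ft_force: [0.7, 0.5, -2.1]
opening: 0.0372
grasp_force: 60.6
```

Request:
apply_moves(
  series=[
    [17.5,-6.5,0,0,0,0],
    [17.5,-6.5,-20,0,0,0],
    [17.5,-6.5,-50,0,0,0],
    [17.5,-6.5,-75,0,0,0],
    [17.5,-6.5,-90,0,0,0],
  ],
)

```text
clock: 9.22
ee_pos: [0.6676, -0.0854, 0.058]
tcp_rot: [-3.141, 0.003, -0.0]
ft_force: [-0.7, 0.2, -2.1]
opening: 0.0374
grasp_force: 60.5
```

Request:
apply_moves(
  series=[
    [0,0,0,0,0,0],
    [0,0,-18,0,0,0],
    [0,0,-34,0,0,0],
    [0,0,-41,0,0,0],
    [0,0,-42,0,0,0],
  ],
)

```text
clock: 9.63
ee_pos: [0.6686, -0.0856, 0.0179]
tcp_rot: [-3.141, 0.001, -0.0]
ft_force: [-0.3, -0.2, -1.1]
opening: 0.0374
grasp_force: 60.5
```

Request:
apply_moves(
  series=[
    [0,0,0,0,0,0],
    [0,0,0,0,0,0],
    [0,0,0,0,0,0],
  ],
)

```text
clock: 9.88
ee_pos: [0.6698, -0.0859, 0.0195]
tcp_rot: [3.141, -0.002, -0.0]
ft_force: [-0.3, 0.4, -1.8]
opening: 0.0375
grasp_force: 60.6
```

Request:
apply_moves(
  series=[
    [0,0,0,0,0,0],
    [0,0,0,0,0,0],
    [0,0,0,0,0,0],
    [0,0,0,0,0,0],
    [0,0,0,0,0,0],
  ],
  grip=75,
)

```text
clock: 10.3
ee_pos: [0.6692, -0.0858, 0.0185]
tcp_rot: [3.142, -0.0, -0.0]
ft_force: [-0.3, 0.7, -0.1]
opening: 0.0747
grasp_force: 0.0
```

Request:
apply_moves(
  series=[
    [0,0,15,0,0,0],
    [0,0,45,0,0,0],
    [0,0,80,0,0,0],
    [0,0,115,0,0,0],
    [0,0,142,0,0,0],
  ],
)

```text
clock: 10.72
ee_pos: [0.6696, -0.0861, 0.1641]
tcp_rot: [3.141, -0.002, -0.001]
ft_force: [0.9, 0.5, -1.5]
opening: 0.0751
grasp_force: 0.0
```

Request:
apply_moves(
  series=[
    [0,0,0,0,0,0],
    [0,0,0,0,0,0],
  ],
)

```text
clock: 10.88
ee_pos: [0.6701, -0.0859, 0.1633]
tcp_rot: [3.141, -0.004, -0.0]
ft_force: [-0.4, -0.1, -0.6]
opening: 0.0749
grasp_force: 0.0
```

```bash
python3 -c "
from h import *
wshot('w4')"
```

```text
10.8833 [ 0.6701 -0.0859  0.1633] [ 3.1415e+00 -4.3000e-03 -3.0000e-04]
```

View pics/w4.png

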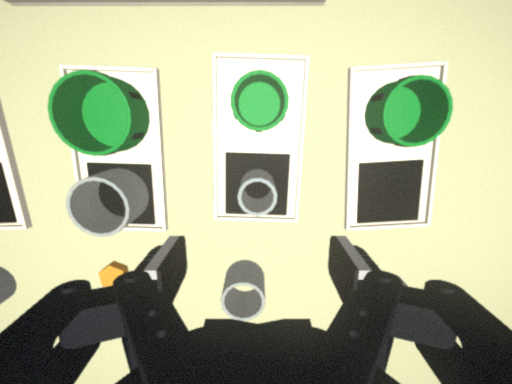

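Tube_s stands on pad s at (258,196). Tube_m's rim is at (243,302) and pad m is centred at about (391,191). Next is tube_m.

```bash
python3 -c "
from h import *
for p,z in [((258,196.5),.056),((243,302),.05),((391,191),.006)]: print(p,(1000*whit('w4',*p,z)[:2]).round(1))"
```

```text
(258, 196.5) [668.1 -86.7]
(243, 302) [550.4 -70.9]
(391, 191) [ 660.9 -234.8]
```

Request:
apply_moves(
  series=[
    [-30,4,0,0,0,0],
    [-65,9,0,0,0,0],
    [-100,14,0,0,0,0],
    [-117.5,15.5,0,0,0,0],
    [-117.5,15.5,-20,0,0,0],
  ],
  grip=85,
)

```text
clock: 11.35
ee_pos: [0.5477, -0.0702, 0.1417]
tcp_rot: [-3.141, 0.001, -0.001]
ft_force: [0.9, 0.5, -1.1]
opening: 0.0847
grasp_force: 0.0
```

Request:
apply_moves(
  series=[
    [0,0,-20,0,0,0],
    [0,0,-45,0,0,0],
    [0,0,-65,0,0,0],
    [0,0,-70,0,0,0],
    [0,0,-70,0,0,0],
  ],
)

```text
clock: 11.77
ee_pos: [0.55, -0.0702, 0.0683]
tcp_rot: [-3.141, 0.005, -0.0]
ft_force: [0.4, 0.1, 0.4]
opening: 0.085
grasp_force: 0.0
```

Request:
apply_moves(
  series=[
    [0,0,-15,0,0,0],
    [0,0,-35,0,0,0],
    [0,0,-52,0,0,0],
    [0,0,-60,0,0,0],
    [0,0,-60,0,0,0],
  ],
)

```text
clock: 12.18
ee_pos: [0.5511, -0.0703, 0.0095]
tcp_rot: [-3.141, 0.002, -0.0]
ft_force: [-0.2, 0.1, 0.5]
opening: 0.0851
grasp_force: 0.0
```

Request:
apply_moves(
  series=[
    [0,0,0,0,0,0],
    [0,0,0,0,0,0],
    [0,0,0,0,0,0],
    [0,0,0,0,0,0],
    [0,0,0,0,0,0],
  ],
  grip=35,
)

```text
clock: 12.6
ee_pos: [0.5522, -0.0704, 0.0117]
tcp_rot: [3.142, -0.002, -0.001]
ft_force: [-0.7, 0.1, 7.4]
opening: 0.0472
grasp_force: 60.6
```

Request:
apply_moves(
  series=[
    [0,0,0,0,0,0],
    [0,0,0,0,0,0],
    [0,0,0,0,0,0],
  ],
)

```text
clock: 12.85
ee_pos: [0.5522, -0.0704, 0.0117]
tcp_rot: [3.142, -0.002, -0.001]
ft_force: [-0.4, 0.0, 7.5]
opening: 0.0465
grasp_force: 60.6
```

Request:
apply_moves(
  series=[
    [0,0,20,0,0,0],
    [0,0,50,0,0,0],
    [0,0,85,0,0,0],
    [0,0,120,0,0,0],
    [6,-9,140,0,0,0],
  ],
)

```text
clock: 13.27
ee_pos: [0.5573, -0.0779, 0.1541]
tcp_rot: [-3.141, -0.002, 0.001]
ft_force: [0.1, -0.1, -3.0]
opening: 0.0464
grasp_force: 62.5
```

Request:
apply_moves(
  series=[
    [20,-30,0,0,0,0],
    [40,-60,0,0,0,0],
    [60,-91,0,0,0,0],
    [80,-122,0,0,0,0],
    [98,-148,0,0,0,0],
  ],
)

```text
clock: 13.68
ee_pos: [0.6562, -0.2298, 0.1512]
tcp_rot: [3.141, -0.001, -0.001]
ft_force: [0.5, -0.4, -2.0]
opening: 0.0468
grasp_force: 62.4
```

Request:
apply_moves(
  series=[
    [5,-7,0,0,0,0],
    [5,-7,-20,0,0,0],
    [5,-7,-50,0,0,0],
    [5,-7,-75,0,0,0],
    [5,-7,-90,0,0,0],
  ],
)

```text
clock: 14.1
ee_pos: [0.6591, -0.2333, 0.058]
tcp_rot: [-3.14, 0.003, -0.0]
ft_force: [0.3, 0.1, -2.4]
opening: 0.0471
grasp_force: 62.4
```

Request:
apply_moves(
  series=[
    [0,0,0,0,0,0],
    [0,0,-18,0,0,0],
    [0,0,-34,0,0,0],
    [0,0,-41,0,0,0],
    [0,0,-42,0,0,0],
  ],
)

```text
clock: 14.52
ee_pos: [0.6603, -0.2339, 0.0181]
tcp_rot: [-3.141, 0.001, 0.0]
ft_force: [-0.8, -0.5, -1.7]
opening: 0.0466
grasp_force: 62.6
```

Request:
apply_moves(
  series=[
    [0,0,0,0,0,0],
    [0,0,0,0,0,0],
    [0,0,0,0,0,0],
  ],
)

```text
clock: 14.77
ee_pos: [0.6612, -0.2345, 0.0196]
tcp_rot: [3.141, -0.002, -0.0]
ft_force: [0.3, 0.8, -1.7]
opening: 0.0466
grasp_force: 62.5
```

Request:
apply_moves(
  series=[
    [0,0,0,0,0,0],
    [0,0,0,0,0,0],
    [0,0,0,0,0,0],
    [0,0,0,0,0,0],
    [0,0,0,0,0,0],
  ],
  grip=80,
)

```text
clock: 15.18
ee_pos: [0.6607, -0.2343, 0.0185]
tcp_rot: [3.142, -0.0, -0.0]
ft_force: [-0.7, -0.3, 0.3]
opening: 0.0795
grasp_force: 0.0
```

Request:
apply_moves(
  series=[
    [0,0,15,0,0,0],
    [0,0,45,0,0,0],
    [0,0,80,0,0,0],
    [0,0,115,0,0,0],
    [0,0,142,0,0,0],
  ],
)

```text
clock: 15.6
ee_pos: [0.6611, -0.2347, 0.1642]
tcp_rot: [3.141, -0.002, -0.0]
ft_force: [0.6, 0.9, 0.4]
opening: 0.0804
grasp_force: 0.0
```

Request:
apply_moves(
  series=[
    [0,0,0,0,0,0],
    [0,0,0,0,0,0],
  ],
)

```text
clock: 15.77
ee_pos: [0.6616, -0.2346, 0.1634]
tcp_rot: [3.141, -0.004, -0.0]
ft_force: [0.3, -0.5, -1.1]
opening: 0.0798
grasp_force: 0.0
```

```bash
python3 -c "
from h import *
wshot('w5')"
```

```text
15.7667 [ 0.6616 -0.2346  0.1634] [ 3.1405e+00 -4.2000e-03 -3.0000e-04]
```

View pics/w5.png

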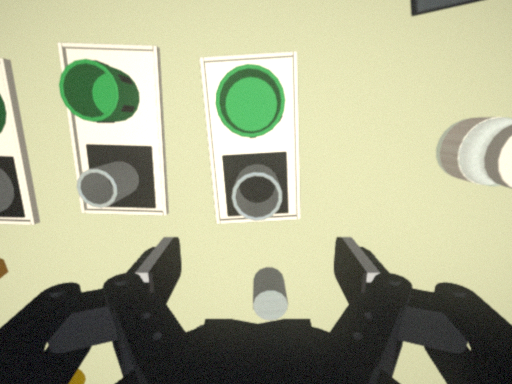

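Tube_m stands on pad m at (257,196), and slug A is untouched at (269,304). Now tube_xs.

Request:
apply_moves(
  series=[
    [-18,34,0,0,0,0],
    [-37,68,0,0,0,0],
    [-56,102,0,0,0,0],
    [-75,136,0,0,0,0],
    [-94,170,0,0,0,0],
  ],
  grip=75,
)

```text
clock: 16.23
ee_pos: [0.5645, -0.0629, 0.1591]
tcp_rot: [-3.141, 0.003, -0.0]
ft_force: [1.9, 1.5, 0.3]
opening: 0.0747
grasp_force: 0.0
```

Request:
apply_moves(
  series=[
    [-18,34,0,0,0,0],
    [-37,68,0,0,0,0],
    [-56,102,0,0,0,0],
    [-75,136,0,0,0,0],
    [-94,170,0,0,0,0],
  ],
)

```text
clock: 16.65
ee_pos: [0.4706, 0.1068, 0.1594]
tcp_rot: [3.141, 0.002, -0.0]
ft_force: [0.8, 0.9, -0.9]
opening: 0.0749
grasp_force: 0.0
```

Request:
apply_moves(
  series=[
    [-18,34,0,0,0,0],
    [-21.5,40.5,0,0,0,0],
    [-21.5,40.5,0,0,0,0],
    [-21.5,40.5,0,0,0,0],
  ],
)

```text
clock: 16.98
ee_pos: [0.4508, 0.1461, 0.1597]
tcp_rot: [3.141, 0.001, 0.001]
ft_force: [-0.2, -0.2, 0.1]
opening: 0.0751
grasp_force: 0.0
```

```bash
python3 -c "
from h import *
wshot('w6')"
```

```text
16.9833 [0.4508 0.1461 0.1597] [3.1406e+00 1.1000e-03 1.1000e-03]
```

View pics/w6.png

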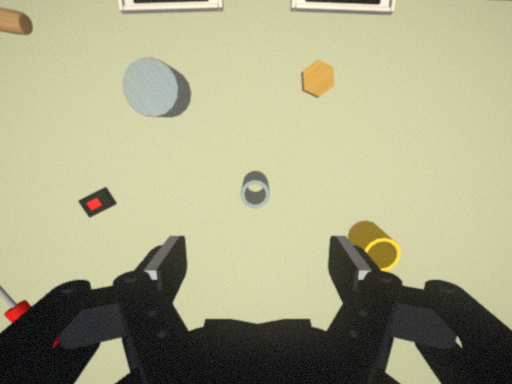

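Tube_xs is centred under the gripper, its rim at (256,194). Nothing is near the fingers, so I'll descend and grip.

Request:
apply_moves(
  series=[
    [0,0,-30,0,0,0],
    [0,0,-70,0,0,0],
    [0,0,-110,0,0,0],
    [0,0,-138,0,0,0],
    [0,0,-150,0,0,0],
  ],
)

```text
clock: 17.45
ee_pos: [0.4508, 0.1436, 0.0067]
tcp_rot: [3.14, 0.003, -0.004]
ft_force: [0.7, 0.5, 0.0]
opening: 0.0751
grasp_force: 0.0
```

Request:
apply_moves(
  series=[
    [0,0,0,0,0,0],
    [0,0,0,0,0,0],
    [0,0,0,0,0,0],
    [0,0,0,0,0,0],
    [0,0,0,0,0,0],
  ],
  grip=15,
)

```text
clock: 17.87
ee_pos: [0.452, 0.1461, 0.0116]
tcp_rot: [-3.141, -0.002, -0.001]
ft_force: [0.7, -1.2, 2.7]
opening: 0.0265
grasp_force: 59.0
```

Request:
apply_moves(
  series=[
    [0,0,0,0,0,0],
    [0,0,0,0,0,0],
    [0,0,0,0,0,0],
    [0,0,0,0,0,0],
    [0,0,0,0,0,0],
  ],
)

```text
clock: 18.28
ee_pos: [0.4519, 0.1461, 0.0116]
tcp_rot: [-3.141, -0.002, -0.001]
ft_force: [0.2, -2.4, 9.6]
opening: 0.0265
grasp_force: 59.6
```

Request:
apply_moves(
  series=[
    [0,0,20,0,0,0],
    [0,0,50,0,0,0],
    [0,0,85,0,0,0],
    [0,0,120,0,0,0],
    [10,4,140,0,0,0],
  ],
)

```text
clock: 18.7
ee_pos: [0.4597, 0.1496, 0.1539]
tcp_rot: [-3.14, -0.001, -0.001]
ft_force: [0.3, -0.2, -2.1]
opening: 0.0268
grasp_force: 59.4
```

Request:
apply_moves(
  series=[
    [36,14,0,0,0,0],
    [72,28,0,0,0,0],
    [108,42,0,0,0,0],
    [144,56,0,0,0,0],
    [180,70,0,0,0,0],
  ],
)

```text
clock: 19.12
ee_pos: [0.6424, 0.2212, 0.1515]
tcp_rot: [-3.141, -0.001, 0.001]
ft_force: [0.8, 0.3, -1.6]
opening: 0.0265
grasp_force: 59.3
```

Request:
apply_moves(
  series=[
    [17,6.5,0,0,0,0],
    [17,6.5,-20,0,0,0],
    [17,6.5,-50,0,0,0],
    [17,6.5,-75,0,0,0],
    [17,6.5,-90,0,0,0],
  ],
)

```text
clock: 19.53
ee_pos: [0.6566, 0.2268, 0.0582]
tcp_rot: [3.141, 0.002, 0.001]
ft_force: [-0.8, 0.0, -1.4]
opening: 0.0264
grasp_force: 59.3
```

Request:
apply_moves(
  series=[
    [0,0,0,0,0,0],
    [0,0,-18,0,0,0],
    [0,0,-34,0,0,0],
    [0,0,-41,0,0,0],
    [0,0,-42,0,0,0],
  ],
)

```text
clock: 19.95
ee_pos: [0.6576, 0.2268, 0.0181]
tcp_rot: [3.141, 0.001, 0.0]
ft_force: [-0.6, -0.3, -2.0]
opening: 0.0265
grasp_force: 59.3
```

Request:
apply_moves(
  series=[
    [0,0,0,0,0,0],
    [0,0,0,0,0,0],
    [0,0,0,0,0,0],
  ],
)

```text
clock: 20.2
ee_pos: [0.6588, 0.227, 0.0196]
tcp_rot: [-3.141, -0.002, -0.0]
ft_force: [-0.7, -0.3, -1.6]
opening: 0.0268
grasp_force: 59.3
```

Request:
apply_moves(
  series=[
    [0,0,0,0,0,0],
    [0,0,0,0,0,0],
    [0,0,0,0,0,0],
    [0,0,0,0,0,0],
    [0,0,0,0,0,0],
  ],
  grip=70,
)

```text
clock: 20.62
ee_pos: [0.6582, 0.2268, 0.0184]
tcp_rot: [-3.141, -0.0, -0.0]
ft_force: [0.3, 0.2, 0.5]
opening: 0.07
grasp_force: 0.0
```

Request:
apply_moves(
  series=[
    [0,0,15,0,0,0],
    [0,0,45,0,0,0],
    [0,0,80,0,0,0],
    [0,0,115,0,0,0],
    [0,0,142,0,0,0],
  ],
)

```text
clock: 21.03
ee_pos: [0.6587, 0.2266, 0.1642]
tcp_rot: [-3.141, -0.002, -0.001]
ft_force: [-0.3, 0.2, -0.0]
opening: 0.0699
grasp_force: 0.0
```

Request:
apply_moves(
  series=[
    [-20,-10,20,0,0,0],
    [-40,-20,40,0,0,0],
    [-40,-20,40,0,0,0],
    [-40,-20,40,0,0,0],
  ],
)

```text
clock: 21.37
ee_pos: [0.6182, 0.2065, 0.2029]
tcp_rot: [-3.14, -0.003, -0.001]
ft_force: [0.3, 0.8, -0.2]
opening: 0.0702
grasp_force: 0.0
```

```bash
python3 -c "
from h import *
wshot('w7')"
```

```text
21.3667 [0.6182 0.2065 0.2029] [-3.1401e+00 -2.7000e-03 -7.0000e-04]
```

View pics/w7.png

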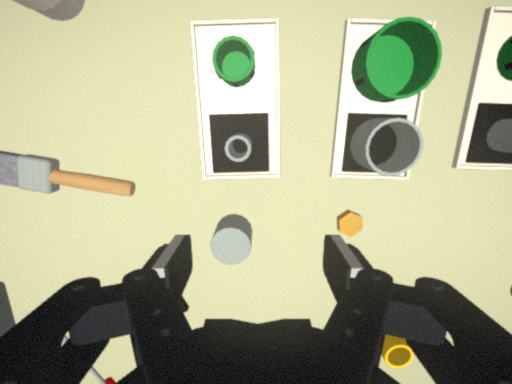

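Tube_xs stands on its pad at (238,149), where the pad's middle is about (240,142). I'll check everything from the scene camera before handing in.

```bash
python3 -c "
from h import *
print(whit('w7',238,149,.056),whit('w7',240.2,142.7,.006))
i=get_image('scene')[110:340,100:400,::-1]
cv2.imwrite('pics/f.png',cv2.convertScaleAbs(cv2.resize(i,None,fx=2.6,fy=2.6,interpolation=cv2.INTER_CUBIC),alpha=1.5))"
```

```text
[0.6559537  0.22640391 0.056     ] [0.6586425  0.22708795 0.006     ]
```

View pics/f.png

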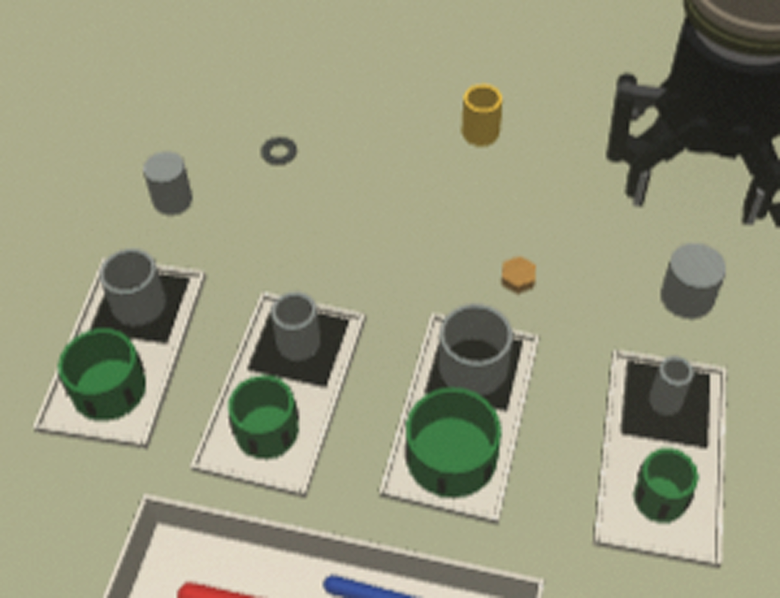

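All four tubes stand upright on the pads of their matching trays: m (130,285), s (296,325), l (475,345), xs (672,385). Both slugs are where they started and the gripper is clear.

```bash
python3 -c "
from station import *
print(close_job())"
```

```text
the job is handed in; nothing more can be done
None
```

The job is handed in at about 21 s of the 112 s allowed: all four tubes stand upright near the middle of their matching trays' pads and the slugs were not touched, but the system returned no verdict.

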